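# Run the stuck sample carriage home into the reader

## Robot

A 7-joint arm with a two-finger parallel gripper is mounted at the origin on the work surface. World frame = base frame: x ahead of the robot, y to its left, z up, the work surface at z = 0. Lengths are in m, angles in rad, forces in N, time in s.
With the tool pointing down it reaches from about 0.4 to 0.85 m from the base axis. Payload 4.5 kg.
Tool frame: the origin (TCP) lies midway between the tips of the shut fingers; the grasp point (between the pads) lies 19 mm behind it; x points along the fingers, y is the direction in which the jaws open and shut, and the axes are right-handed (so a half turn about x gives the same grasp; the last joint's range is limited). The gripper opens to 88 mm and grips with 3 to 60 N. Pads are 18 mm wide; open, the fingers measure 123 mm over their backs; the gripper's body (75 mm by 187 mm) begins 45 mm behind the grasp point.
Start: joints at [-1.198, 0.689, -0.195, 1.565, 0.157, 0.902, -0.215], TCP at [0.208, 0.59, 0.239] pointing down, gripper open.
Joint ranges: [-3.01, 3.01], [-0.46, 2.08], [-1.47, 1.51], [0.13, 2.56], [-1, 4.14], [0.04, 2.09], [-2.66, 2.66]. Speed limits (rad/s): [2.57, 2.57, 3.14, 3.14, 3.14, 3.14, 3.14].

## Interface

Orientations are given as a unit quaternion [x, y, z, w].
In Python, from plant import r gives the robot as it stands.
- The arm moves only by the tool arm_command, never from a script. Its argument "plan" is a list of rows, each a list of 5 numbers: the finger opening in m, from 0 to 0.0881, then the shift along the tool's x, y, z in m, then the turn about the tool's x in rad. In form: [[grip, dx, dy, dz, roll], ...]. A call has 1 to 12 rows; each row shifts and turns the commanded pose from where the row before left it, along the tool's axes as they then stand; what a row does not reach is not made up. A row lasts 1/8 s, in which the tool goes at most 62.5 mm and 10.7 degrees, less where a joint would pass 70% of its speed; a pose out of reach is approached as far as the arm can. A call is refused whole if a number of a shift passes 0.0625 or a number of a turn 0.188, either way. A call with a gripper value outside its range is refused whole. The fingers move at their own pace and stop on an object; "force" is the grip in N (left out, the last holds). Time passes only in rows, so rows that do not move let the fingers close. It gives the time, the measured TCP pose, the force and the opening at its end, in the units of the state.
- r.get_state(): the state, without advancing time (a new reading comes with each control period).
- r.snapshot(name): name is "scene" or "top" or "wrist"; returns (picture, depth): 384x512x3 uint8, red, green, blue; 384x512 float32, m along the optical axis (not along the pixel's ray), 0 where there is no reading.
- r.calibration(name): a dict with "fx", "fy", "cx", "cy" (pixels), "eye" and "orientation" of the camera in the world; the wrist camera has in their place "mount" (4x4, takes a point from camera to tool coordinates, whose origin is the TCP and whose axes are the tool frame's). Camera axes: x right, y down, z forward; pixel columns grow to the right and rows downward; lengths in m; the calibration is good to about 2 mm. A picture is of the moment at which its call begins: read the wrist's pose just before it. calibration takes no time and is no camera call.
- r.finish_job(): hands the job in, once; it reports no verdict.
The state is a dict: "clock": time; "q": joint angles; "qd": joint speeds; "joint_torque": joint torques, N m; "tool_pos": TCP position; "eef_rot": TCP orientation; "contact_force": force on the tool from outside, world axes, zero at the start; "moment": the same for the moment, N m; "opening": opening from 0.0 (shut) to 1.0 (fully open).
Only numpy, scipy, OpenCV 4.12 (cv2) and the standard library are available. Lean on these libraries where they do the work, as an engineer would, in place of code of your own. Each camera call takes 0.05 s, during which the arm holds its last target.

## Task

Push the stuck carriage that carries the white freezer box with purple-capped vials along its rails until it breaks free, and on into its reader hood until it is fully home against the stop hidden inside. Keep the push slow and steady so that it never shoots away, and leave the other carriage, with the blue box, where it is.

Things in the scene. Friction and masses are not known exactly. Their poses are not given: they have to be found in the camera images.
- white_slide: Fixed slide of the carriage to move; a twin with the blue box stands to its left or right. Grey base 330 x 110 mm, 12 mm high, rails and rear cross-bar up to 24 mm above the bench; at the far end a white hood 130 wide, 110 long, 106 mm high. Origin: at bench height, centred under the hood's mouth; x runs level along the rails into the hood, z up. The base reaches 220 mm behind the origin.
- white_tab (a point): Push tab of the carriage to move: orange upright plate 50 mm wide, 8 mm thick, 26 to 84 mm above the bench. Point: centre of its rear face (the face to push, towards the robot), 55 mm above the bench; x is the pushing direction, z up. The white box (76 x 76 mm, purple caps, top 71 mm above the bench) starts 55 mm ahead of it. Behind the tab is free. When home it is 50 mm short of the hood's mouth.
- white (a joint): Travel in m of the white box's carriage: 0 at the robot's end of the rails, growing towards the hood. It begins between 0 and 0.03 and meets its fixed stop, unseen in the hood, at 0.140. It is stuck: a steady push of about 9 N breaks it free, and it drags with much the same stiff friction all the way; it stays where it is left.
- blue_tab (a point): The same point on the identical orange tab of the other carriage, which carries a blue box with yellow caps and must be left alone. Same sizes and axes as the white box's slide.

How it is judged:
On the way:
1. the carriage with the white box has broken free: it has moved more than 20 mm (distance of white_tab from where it was at the start of the episode above 0.02 m), for 0.1 s.
At the end, for the whole second after the job is handed in: The carriage with the white box rests within 10 mm of its end stop (joint white above 0.130, slower than 10 mm/s), and the blue box's carriage is within 10 mm of where it began (value of joint white above 0.13 m and velocity of joint white between -0.01 and 0.01 m/s and distance of blue_tab from where it was at the start of the episode below 0.01 m); the robot touches nothing.
It fails at once if the carriage with the white box shoots along faster than 0.3 m/s (velocity of joint white above 0.3 m/s).
It fails at once if the carriage with the blue box is moved by more than 10 mm (distance of blue_tab from where it was at the start of the episode above 0.01 m).
It also fails if it takes over 32 s, if anything falls off the work surface, if the arm or the gripper's body presses on something with over 40 N, if the wrist force passes 120 N, or if a joint passes its speed limit or range.

## Working session

There is one attempt and no reset: what is moved stays moved. The work goes in short steps, Python scripts to look and compute and a tool call to move; the robot and the scene stay as the last step left them, time stands still between calls to the robot, and variables do not carry over. Pictures are saved under pics/ and viewed, and the job is handed in when it is done.

Besides the shell and the picture viewer there is one more tool, called after ">>>" as a command line: name --pt "numbers of a row" for each row, then --argument value for the rest. arm_command: Moves the arm, as the interface text tells. Its arguments: {"type":"object","properties":{"plan":{"type":"array","items":{"type":"array","items":{"type":"number"}}},"force":{"type":"number"}},"required":["plan"]}

```bash
ls; mkdir -p pics; python3 - <<'E'
from plant import r
import cv2,numpy as np
s=r.get_state();print({k:np.round(v,3) for k,v in s.items()})
for n in("scene","top"):
    p,d=r.snapshot(n);cv2.imwrite(f"pics/{n}0.png",p[:,:,::-1]);np.save(f"pics/{n}0_d.npy",d);np.save(f"pics/{n}0_p.npy",p)
    print(n,r.calibration(n))
E
```

```text
pics
{'clock': np.float64(0.0), 'q': array([-1.198,  0.69 , -0.195,  1.566,  0.157,  0.902, -0.215]), 'qd': array([-0.   , -0.001, -0.   , -0.002,  0.   ,  0.001, -0.001]), 'joint_torque': array([-0.0000e+00, -5.2757e+01, -1.2670e+00, -1.5343e+01, -5.3000e-02,
        7.0000e-03,  0.0000e+00]), 'tool_pos': array([0.208, 0.589, 0.238]), 'eef_rot': array([ 0.119,  0.697, -0.12 ,  0.697]), 'contact_force': array([-0.35 , -0.35 , -0.688]), 'moment': array([ 0.043, -0.022, -0.025]), 'opening': np.float64(0.999)}
scene {'fx': 470.9312927571595, 'fy': 470.9312927571595, 'cx': 261.9626937299652, 'cy': 192.71353473349322, 'eye': array([1.19551623, 0.07305476, 0.77345314]), 'orientation': array([ 0.6136905 ,  0.70051998, -0.26975535, -0.24471979])}
top {'fx': 441.87822535372715, 'fy': 441.87822535372715, 'cx': 252.4329544864725, 'cy': 183.07343272401994, 'eye': array([ 0.49968497, -0.00972287,  0.91807742]), 'orientation': array([ 0.7168637 , -0.6964284 ,  0.01843133, -0.02746282])}
```

View pics/scene0.png

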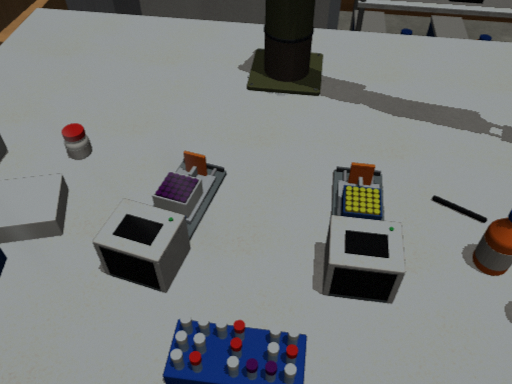

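View pics/top0.png

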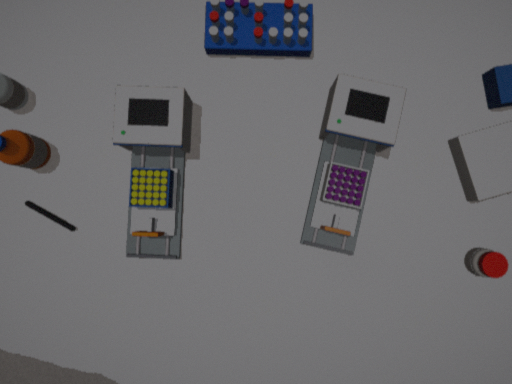

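The scene view shows the white box with its orange tab at about (195,163) px, and the blue one at (362,174). In the top view the white carriage is on the right with its tab at (336,230), and the blue tab is at (147,234). Next I measure the white tab.

```bash
cat > h.py <<'E'
import numpy as np,cv2
from scipy.spatial.transform import Rotation as R
from plant import r
def ray(n,uv):
    c=r.calibration(n);uv=np.atleast_2d(uv).astype(float)
    d=np.c_[(uv[:,0]-c['cx'])/c['fx'],(uv[:,1]-c['cy'])/c['fy'],np.ones(len(uv))]
    return c['eye'],R.from_quat(c['orientation']).apply(d)
def plane(n,uv,z):
    e,d=ray(n,uv);return e+d*((z-e[2])/d[:,2])[:,None]
def depthpts(n,uv,D):
    e,d=ray(n,uv);uv=np.atleast_2d(uv).astype(int);return e+d*D[uv[:,1],uv[:,0]][:,None]
def blobs(p,lo,hi,amin=20):
    h=cv2.cvtColor(p,cv2.COLOR_RGB2HSV);m=cv2.inRange(h,lo,hi)
    n,l,s,c=cv2.connectedComponentsWithStats(m)
    return [(l==i,s[i],c[i]) for i in range(1,n) if s[i,4]>=amin]
E
python3 - <<'E'
from h import *
for n in("top","scene"):
    p=np.load(f"pics/{n}0_p.npy");D=np.load(f"pics/{n}0_d.npy")
    for m,s,c in blobs(p,(5,150,80),(18,255,255)):
        v,u=np.nonzero(m);P=depthpts(n,np.c_[u,v],D)
        print(n,s,c.round(1),"zmax",np.percentile(P[:,2],[5,50,95]).round(3))
        t=P[P[:,2]>np.percentile(P[:,2],95)-.006] if n=="top" else P
        rect=cv2.minAreaRect(t[:,:2].astype(np.float32)*1000);print("  rect mm",rect,"mean",t.mean(0).round(4))
        w=cv2.minAreaRect(np.c_[u,v].astype(np.float32));print("  px",w, "on z=.084",plane(n,cv2.boxPoints(w),.084).round(4).tolist())
    for nm,lo,hi in(("purple",(135,60,30),(170,255,255)),("yellow",(22,120,80),(35,255,255))):
        b=blobs(p,lo,hi,8)
        if b:
            m=sum(x[0] for x in b)>0;v,u=np.nonzero(m);P=depthpts(n,np.c_[u,v],D);print(n,nm,len(b),np.median(P,0).round(4))
# base edges in top: gray
p=np.load("pics/top0_p.npy");print(p[240,310:360:4].tolist())
E
```

```text
top [  0 130  28  34 483] [ 14.6 146.3] zmax [0.096 0.104 0.117]
  rect mm ((545.2821044921875, 235.03724670410156), (495.9994201660156, 43.943790435791016), 74.3841781616211) mean [0.6088 0.4483 0.1233]
  px ((13.624309539794922, 146.6381378173828), (26.542211532592773, 33.16462326049805), 3.012787342071533) on z=.084 [[0.5793, 0.4859, 0.084], [0.6432, 0.4868, 0.084], [0.6419, 0.4355, 0.084], [0.5781, 0.4348, 0.084]]
top [325 227  25   8  72] [337.2 230.5] zmax [0.082 0.084 0.087]
  rect mm ((469.3473205566406, -159.1753387451172), (46.19605255126953, 5.108301162719727), 78.31002807617188) mean [ 0.4692 -0.1596  0.0842]
  px ((337.0107421875, 230.4549102783203), (24.968692779541016, 2.7331221103668213), 13.392498016357422) on z=.084 [[0.4715, -0.136, 0.084], [0.4765, -0.1371, 0.084], [0.4671, -0.1827, 0.084], [0.4621, -0.1816, 0.084]]
top [132 232  26   5 109] [145.3 233.7] zmax [0.067 0.084 0.086]
  rect mm ((469.9596252441406, 106.84725189208984), (14.596692085266113, 240.15762329101562), 10.82739543914795) mean [0.4524 0.1994 0.0927]
  px ((144.5, 234.0), (4.0, 25.0), 90.0) on z=
[... 984 characters left out ...]
, 0.084]]
scene [490 220  22  29 395] [501.6 234.9] zmax [0.092 0.103 0.117]
  rect mm ((904.2161254882812, 275.4566955566406), (48.045806884765625, 707.7999267578125), 59.09086227416992) mean [0.6268 0.4413 0.1068]
  px ((502.01544189453125, 234.2230987548828), (29.272197723388672, 19.72152328491211), 29.744882583618164) on z=.084 [[0.6133, 0.4219, 0.084], [0.5682, 0.4485, 0.084], [0.598, 0.4885, 0.084], [0.6411, 0.4613, 0.084]]
scene purple 5 [ 0.5687 -0.1671  0.0704]
scene yellow 1 [0.5409 0.2011 0.0702]
[[81, 84, 86], [101, 99, 101], [84, 86, 88], [84, 88, 90], [83, 85, 85], [83, 88, 88], [82, 86, 87], [83, 86, 88], [76, 77, 78], [82, 81, 82], [82, 86, 87], [84, 87, 89], [116, 115, 118]]
```

```bash
python3 - <<'E'
from h import *
D=np.load("pics/top0_d.npy");v,u=np.mgrid[0:384,0:512];uv=np.c_[u.ravel(),v.ravel()]
P=depthpts("top",uv,D).reshape(384,512,3)
print("bench z",np.median(P[260:300,200:300,2]))
for nm,lo,hi in(("hood",.1,.112),("base",.007,.03),("box",.06,.08)):
    m=(P[...,2]>lo)&(P[...,2]<hi)&(D>0)&(u>290)&(u<420)&(v>60)&(v<262)
    k,l,s,c=cv2.connectedComponentsWithStats(m.astype(np.uint8))
    for i in range(1,k):
        if s[i,4]<80: continue
        q=P[l==i][:,:2].astype(np.float32)*1000
        rr=cv2.minAreaRect(q);print(nm,s[i],np.round(rr[0],1),np.round(rr[1],1),round(rr[2],2)); print(np.round(cv2.boxPoints(rr)).tolist())
c=blobs(np.load("pics/top0_p.npy"),(135,60,30),(170,255,255),8)
E
```

```text
bench z 0.00014962066266971386
hood [ 326   74   80   72 4120] [ 695.8 -205.4] [130.2 112.4] 78.6
[[628.0, -258.0], [738.0, -280.0], [764.0, -153.0], [654.0, -130.0]]
base [ 301   87   81  169 4306] [ 587.5 -182.6] [128.  326.3] 78.62
[[415.0, -213.0], [735.0, -278.0], [760.0, -152.0], [440.0, -88.0]]
box [ 322  162   48   48 1262] [ 555.8 -177.4] [76.6 76.4] 78.73
[[511.0, -208.0], [586.0, -222.0], [601.0, -147.0], [526.0, -132.0]]
```

```bash
python3 - <<'E'
import cv2
p=cv2.imread("pics/top0.png")[60:265,285:425];cv2.imwrite("pics/crop0.png",cv2.resize(p,None,fx=2.9,fy=2.9,interpolation=cv2.INTER_CUBIC)*1)
E
```

```text
(no output)
```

View pics/crop0.png

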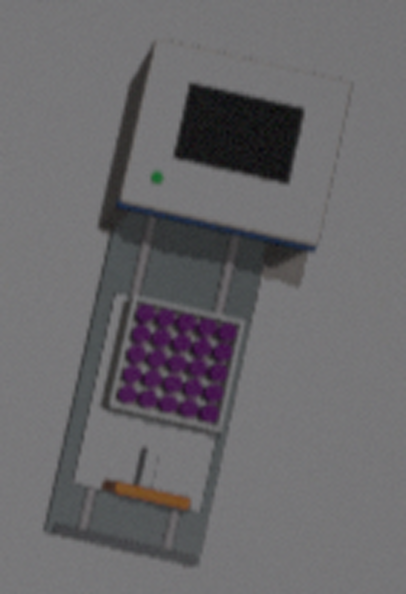

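Hood, base and box agree: the rail direction is −11.35° (u=(0.980,−0.197)) and the sizes match those given. The mouth is at about (0.642,−0.195) and the tab's rear face at (0.465,−0.159), which is 180 mm short of it. That leaves 130 mm to push. Next, the tool axes and the moves.

```bash
cat > nav.py <<'E'
from h import *
import sys
a=np.deg2rad(-11.35);U=np.array([np.cos(a),np.sin(a),0]);F=np.array([.465,-.159,0])
def rep(tgt=None):
    s=r.get_state();A=R.from_quat(s['eef_rot']).as_matrix()
    print("t",round(float(s['clock']),2),"tcp",s['tool_pos'].round(4),"F",s['contact_force'].round(1),"open",round(float(s['opening']),2));print("axes(cols)",A.round(3).tolist())
    y=A[:,1];L=np.array([-U[1],U[0],0])
    # roll about tool x to make y parallel to +-L
    for sg in(1,-1):
        t=A.T@(sg*L);print("roll needed",round(float(np.arctan2(t[2],t[1])),4))
    rel=s['tool_pos']-F;print("along U",round(float(rel@U),4),"across",round(float(rel@L),4))
    print("tool-frame of U",(A.T@U).round(4))
    if tgt is not None: print("to target in tool axes",(A.T@(np.array(tgt)-s['tool_pos'])).round(4))
    print("q",s['q'].round(3))
if __name__=="__main__": rep([float(x) for x in sys.argv[1:]] or None)
E
python3 nav.py 0.45 0.25 0.22
```

```text
t 0.1 tcp [0.2075 0.589  0.238 ] F [0.4 0.4 0.2] open 1.0
axes(cols) [[-0.0, 0.332, 0.943], [-0.002, 0.943, -0.332], [-1.0, -0.002, 0.0]]
roll needed -0.1406
roll needed 3.001
along U -0.3996 across 0.6827
tool-frame of U [-1.000e-04  1.401e-01  9.901e-01]
to target in tool axes [ 0.0184 -0.2391  0.3413]
q [-1.198  0.69  -0.195  1.566  0.157  0.902 -0.215]
```

>>> arm_command --pt "0 0 0 0.02 -0.07" --pt "0 0 -0.02 0.03 -0.07" --pt "0 0 -0.035 0.035 0" --pt "0 0 -0.035 0.035 0" --pt "0 0 -0.035 0.035 0" --pt "0 0 -0.035 0.035 0" --pt "0 0 -0.035 0.035 0" --pt "0 0 -0.035 0.035 0" --pt "0 0 -0.035 0.035 0" --pt "0 0 -0.035 0.035 0" --pt "0 0 -0.035 0.02 0" --pt "0 0 -0.03 0 0" --force 30

```text
clock: 1.6
tool_pos: [0.4773, 0.1557, 0.2383]
eef_rot: [0.071, 0.703, -0.072, 0.704]
contact_force: [0.5, -0.0, -0.8]
opening: 0.004
```

```bash
python3 nav.py 0.4209 -0.1501 0.2
```

```text
t 1.6 tcp [0.4773 0.1557 0.2383] F [ 0.5 -0.  -0.8] open 0.0
axes(cols) [[0.0, 0.201, 0.98], [-0.001, 0.98, -0.201], [-1.0, -0.0, 0.0]]
roll needed -0.004
roll needed 3.1376
along U -0.0499 across 0.311
tool-frame of U [4.e-04 4.e-03 1.e+00]
to target in tool axes [ 0.0384 -0.3109  0.0061]
q [-0.215  0.539 -0.299  1.927  0.236  0.708  0.715]
```

>>> arm_command --pt "0 0 -0.03 0 -0.004" --pt "0 0 -0.045 0 0" --pt "0 0 -0.045 0 0" --pt "0 0 -0.045 0 0" --pt "0 0 -0.045 0 0" --pt "0 0 -0.045 0 0" --pt "0 0 -0.035 0 0" --pt "0 0 -0.021 0 0" --pt "0 0.03 0 0 0" --pt "0 0.04 0 0 0" --pt "0 0.03 0 0 0" --pt "0 0 0 0 0"

```text
clock: 3.1
tool_pos: [0.4145, -0.1465, 0.1372]
eef_rot: [0.069, 0.705, -0.068, 0.702]
contact_force: [0.3, -0.5, 0.5]
opening: 0.002
```

```bash
python3 nav.py 0.4209 -0.1501 0.045; python3 - <<'E'
from h import *
p,d=r.snapshot("top");cv2.imwrite("pics/top1.png",p[:,:,::-1])
p,d=r.snapshot("scene");cv2.imwrite("pics/scene1.png",p[:,:,::-1])
E
```

```text
t 3.1 tcp [ 0.4145 -0.1465  0.1372] F [ 0.3 -0.5  0.5] open 0.0
axes(cols) [[-0.005, 0.193, 0.981], [0.001, 0.981, -0.193], [-1.0, 0.0, -0.005]]
roll needed 0.0039
roll needed -3.1376
along U -0.052 across 0.0023
tool-frame of U [-0.0047 -0.0039  1.    ]
to target in tool axes [ 0.0922 -0.0023  0.0074]
q [ 0.366  0.655 -0.206  2.199  0.399  0.327  1.198]
```

View pics/scene1.png

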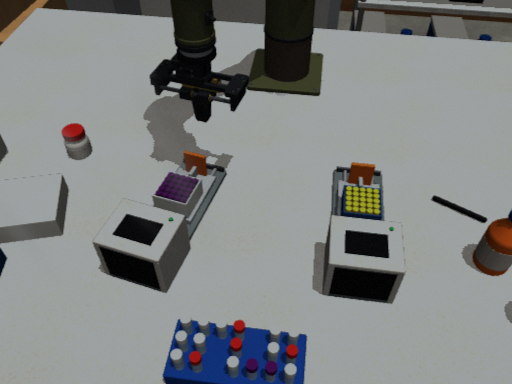

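The picture shows the shut fingers at about (203,110), behind the white tab at (195,163), and both carriages unmoved. Next I descend.

>>> arm_command --pt "0 0.025 -0.001 0 0.002" --pt "0 0.03 -0.001 0.002 0.002" --pt "0 0.025 0 0.002 0" --pt "0 0.012 0 0 0" --pt "0 0 0 0 0"

```text
clock: 3.82
tool_pos: [0.4196, -0.1497, 0.047]
eef_rot: [0.07, 0.704, -0.07, 0.704]
contact_force: [-1.0, 0.0, -0.7]
opening: 0.002
```

```bash
python3 nav.py 0.4209 -0.1501 0.045
```

```text
t 3.83 tcp [ 0.4196 -0.1497  0.047 ] F [-1.   0.  -0.7] open 0.0
axes(cols) [[0.0, 0.197, 0.98], [-0.0, 0.98, -0.197], [-1.0, -0.0, 0.0]]
roll needed -0.0007
roll needed 3.1409
along U -0.0464 across 0.0002
tool-frame of U [1.e-04 7.e-04 1.e+00]
to target in tool axes [ 0.002  -0.0001  0.0014]
q [ 0.263  0.852 -0.039  2.234  0.479  0.063  1.132]
```

>>> arm_command --pt "0 0.001 0 0.008 0" --pt "0 0.001 0 0.01 0" --pt "0 0 0 0.008 0" --pt "0 0 0 0.004 0" --pt "0 0 0 0.003 0" --pt "0 0 0 0.003 0" --pt "0 0 0 0.003 0" --pt "0 0 0 0.003 0"

```text
clock: 4.82
tool_pos: [0.4557, -0.1571, 0.0445]
eef_rot: [0.07, 0.707, -0.07, 0.7]
contact_force: [-8.6, 3.0, 6.4]
opening: 0.003
```

```bash
python3 nav.py
```

```text
t 4.83 tcp [ 0.4557 -0.1571  0.0445] F [-8.6  3.   6.4] open 0.0
axes(cols) [[-0.01, 0.197, 0.98], [0.001, 0.98, -0.197], [-1.0, -0.001, -0.01]]
roll needed -0.0003
roll needed 3.1412
along U -0.0095 across 0.0
tool-frame of U [-9.6e-03  3.0e-04  1.0e+00]
q [ 0.303  0.866 -0.111  2.116  0.465  0.192  1.145]
```

Contact came where predicted, with about 9 N along the push. I continue slowly.

>>> arm_command --pt "0 0 0 0.003 0" --pt "0 0 0 0.003 0" --pt "0 0 0 0.003 0" --pt "0 0 0 0.003 0" --pt "0 0 0 0.003 0" --pt "0 0 0 0.003 0"

```text
clock: 5.58
tool_pos: [0.4729, -0.1606, 0.0444]
eef_rot: [0.07, 0.707, -0.07, 0.7]
contact_force: [-8.9, 2.9, 7.3]
opening: 0.003
```

```bash
python3 nav.py
```

```text
t 5.58 tcp [ 0.4729 -0.1606  0.0444] F [-8.9  2.9  7.3] open 0.0
axes(cols) [[-0.01, 0.197, 0.98], [0.001, 0.98, -0.197], [-1.0, -0.001, -0.01]]
roll needed -0.0004
roll needed 3.1412
along U 0.008 across -0.0
tool-frame of U [-1.020e-02  4.000e-04  9.999e-01]
q [ 0.318  0.873 -0.137  2.064  0.457  0.244  1.155]
```

>>> arm_command --pt "0 0 0 0.004 0" --pt "0 0 0 0.004 0" --pt "0 0 0 0.004 0" --pt "0 0 0 0.004 0" --pt "0 0 0 0.004 0" --pt "0 0 0 0.004 0" --pt "0 0 0 0.004 0" --pt "0 0 0 0.004 0" --pt "0 0 0 0.004 0" --pt "0 0 0 0.004 0" --pt "0 0 0 0.004 0" --pt "0 0 0 0.004 0"

```text
clock: 7.08
tool_pos: [0.5203, -0.1702, 0.0444]
eef_rot: [0.07, 0.707, -0.07, 0.7]
contact_force: [-8.3, 2.1, 8.6]
opening: 0.005
```

```bash
python3 nav.py; python3 - <<'E'
from h import *
p,d=r.snapshot("scene");cv2.imwrite("pics/scene2.png",p[:,:,::-1])
E
```

```text
t 7.08 tcp [ 0.5203 -0.1702  0.0444] F [-8.3  2.1  8.6] open 0.01
axes(cols) [[-0.01, 0.197, 0.98], [0.001, 0.98, -0.197], [-1.0, -0.001, -0.01]]
roll needed -0.0005
roll needed 3.1411
along U 0.0564 across -0.0001
tool-frame of U [-9.8e-03  5.0e-04  1.0e+00]
q [ 0.346  0.901 -0.194  1.919  0.433  0.373  1.189]
```

View pics/scene2.png

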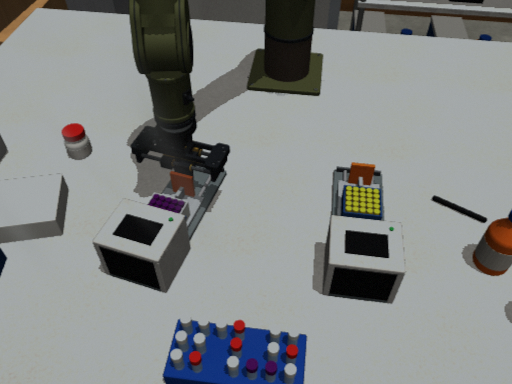

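The white box is entering the hood at about (165,205), the fingers are on the tab at (182,183), and the blue carriage is unchanged. I keep going.

>>> arm_command --pt "0 0 0 0.004 0" --pt "0 0 0 0.004 0" --pt "0 0 0 0.004 0" --pt "0 0 0 0.004 0" --pt "0 0 0 0.004 0" --pt "0 0 0 0.004 0" --pt "0 0 0 0.004 0" --pt "0 0 0 0.004 0" --pt "0 0 0 0.004 0" --pt "0 0 0 0.004 0" --pt "0 0 0 0.004 0" --pt "0 0 0 0.004 0"

```text
clock: 8.62
tool_pos: [0.5676, -0.1798, 0.0442]
eef_rot: [0.07, 0.707, -0.07, 0.7]
contact_force: [-9.0, 3.0, 7.9]
opening: 0.005
```

```bash
python3 nav.py
```

```text
t 8.62 tcp [ 0.5676 -0.1798  0.0442] F [-9.   3.   7.9] open 0.0
axes(cols) [[-0.01, 0.197, 0.98], [0.001, 0.98, -0.197], [-1.0, -0.001, -0.01]]
roll needed -0.0006
roll needed 3.141
along U 0.1046 across -0.0002
tool-frame of U [-9.7e-03  6.0e-04  1.0e+00]
q [ 0.361  0.937 -0.234  1.77   0.409  0.493  1.226]
```

Expected stop at TCP along ≈0.121; small steps now, watching the force.

>>> arm_command --pt "0 0 0 0.003 0" --pt "0 0 0 0.003 0" --pt "0 0 0 0.003 0" --pt "0 0 0 0.002 0" --pt "0 0 0 0.002 0" --pt "0 0 0 0 0"

```text
clock: 9.38
tool_pos: [0.5807, -0.1824, 0.0443]
eef_rot: [0.07, 0.707, -0.07, 0.701]
contact_force: [-8.8, 1.7, 6.2]
opening: 0.003
```

```bash
python3 nav.py
```

```text
t 9.38 tcp [ 0.5807 -0.1824  0.0443] F [-8.8  1.7  6.2] open 0.0
axes(cols) [[-0.009, 0.197, 0.98], [0.001, 0.98, -0.197], [-1.0, -0.001, -0.009]]
roll needed -0.0006
roll needed 3.141
along U 0.1181 across -0.0002
tool-frame of U [-8.7e-03  6.0e-04  1.0e+00]
q [ 0.363  0.948 -0.243  1.728  0.404  0.524  1.236]
```

>>> arm_command --pt "0 0 0 0.001 0" --pt "0 0 0 0.001 0" --pt "0 0 0 0.001 0" --pt "0 0 0 0.001 0" --pt "0 0 0 0 0"

```text
clock: 10.0
tool_pos: [0.5845, -0.1831, 0.0442]
eef_rot: [0.07, 0.707, -0.07, 0.7]
contact_force: [-8.7, 3.1, 7.2]
opening: 0.007
```

```bash
python3 nav.py
```

```text
t 10.0 tcp [ 0.5845 -0.1831  0.0442] F [-8.7  3.1  7.2] open 0.01
axes(cols) [[-0.009, 0.197, 0.98], [0.001, 0.98, -0.197], [-1.0, -0.001, -0.009]]
roll needed -0.0006
roll needed 3.141
along U 0.1219 across -0.0002
tool-frame of U [-9.1e-03  6.0e-04  1.0e+00]
q [ 0.364  0.951 -0.245  1.716  0.402  0.534  1.239]
```

Not at the stop yet, as the force is still plain drag.

>>> arm_command --pt "0 0 0 0.001 0" --pt "0 0 0 0.001 0" --pt "0 0 0 0.001 0" --pt "0 0 0 0 0"

```text
clock: 10.5
tool_pos: [0.5845, -0.1832, 0.044]
eef_rot: [0.07, 0.709, -0.07, 0.698]
contact_force: [-13.9, 4.2, 12.0]
opening: 0.006
```

```bash
python3 nav.py
```

```text
t 10.5 tcp [ 0.5845 -0.1832  0.044 ] F [-13.9   4.2  12. ] open 0.01
axes(cols) [[-0.015, 0.197, 0.98], [0.001, 0.98, -0.197], [-1.0, -0.002, -0.015]]
roll needed -0.0004
roll needed 3.1412
along U 0.1219 across -0.0002
tool-frame of U [-1.510e-02  4.000e-04  9.999e-01]
q [ 0.364  0.954 -0.247  1.71   0.4    0.544  1.241]
```

The TCP stopped advancing at 0.122, about where predicted, and the force rose to 14 N, so the carriage is on the stop. I back off and look.

>>> arm_command --pt "0 0 0 -0.008 0" --pt "0 0 0 -0.015 0" --pt "0 0 0 -0.025 0" --pt "0 0 0 -0.03 0" --pt "0 0 0 -0.03 0" --pt "0 -0.04 0 -0.02 0" --pt "0 -0.05 0 -0.01 0" --pt "0 -0.05 0 0 0" --pt "0 -0.03 0 0 0" --pt "0 0 0 0 0"

```text
clock: 11.75
tool_pos: [0.4584, -0.1577, 0.2168]
eef_rot: [0.07, 0.701, -0.071, 0.706]
contact_force: [0.1, -0.3, -0.2]
opening: 0.003
```

```bash
python3 nav.py; python3 - <<'E'
from h import *
for n in("scene","top"):
    p,d=r.snapshot(n);cv2.imwrite(f"pics/{n}3.png",p[:,:,::-1])
    for m,s,c in blobs(p,(5,150,80),(18,255,255)):
        v,u=np.nonzero(m);P=depthpts(n,np.c_[u,v],d);P=P[(P[:,2]>.08)&(P[:,2]<.09)]
        print(n,s,c.round(1),plane(n,c,.084).round(4), P.mean(0).round(4))
E
```

```text
t 11.75 tcp [ 0.4584 -0.1577  0.2168] F [ 0.1 -0.3 -0.2] open 0.0
axes(cols) [[0.006, 0.198, 0.98], [-0.001, 0.98, -0.198], [-1.0, -0.0, 0.006]]
roll needed -0.0013
roll needed 3.1403
along U -0.0067 across -0.0
tool-frame of U [0.0062 0.0013 1.    ]
q [ 0.467  0.556 -0.357  2.003  0.32   0.629  1.271]
scene [352 163  23   5  68] [363.1 165. ] [[0.4546 0.202  0.084 ]] [0.453  0.2024 0.0828]
scene [156 194  22   8  84] [166.7 197.2] [[ 0.6009 -0.184   0.084 ]] [ 0.5996 -0.1842  0.0829]
scene [490 220  22  30 411] [501.5 234.8] [[0.6072 0.454  0.084 ]] [0.6393 0.4537 0.0894]
top [  0 130  28  34 591] [ 14.7 146.8] [[0.6104 0.4587 0.084 ]] [nan nan nan]
top [339 159  26   8  98] [351.4 162.5] [[ 0.5981 -0.1843  0.084 ]] [ 0.598  -0.1845  0.0838]
top [132 232  26   5 109] [145.4 233.7] [[0.4525 0.2004 0.084 ]] [0.4519 0.2017 0.0838]<stdin>:6: RuntimeWarning: Mean of empty slice.
  ret = um.true_divide(
```

View pics/scene3.png

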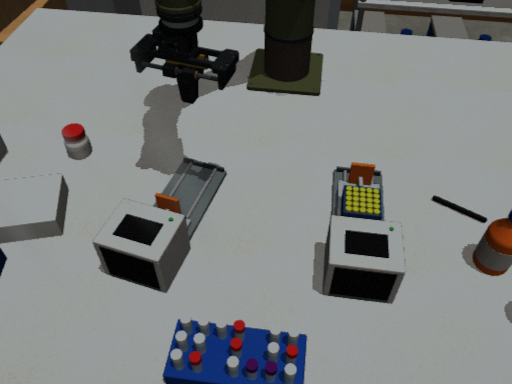

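View pics/top3.png

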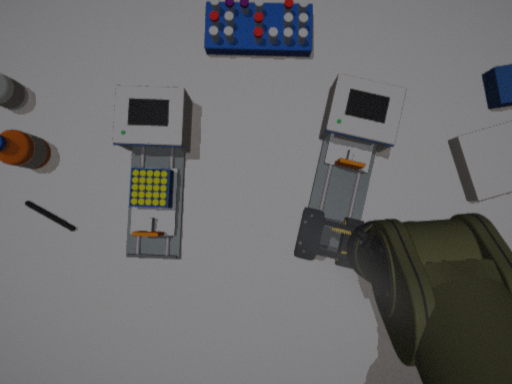

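Both pictures show the white box inside its hood, with its tab at (167,197) in scene and (351,162) in top. The tab's rear face measures about 49 mm short of the mouth (home is 50). The blue tab sits at the same pixel as at the start, and the gripper is clear.

```bash
python3 -c "
from plant import r
print(r.finish_job())"
```

```text
the job is handed in; nothing more can be done
None
```

I pushed the white box's carriage about 130 mm along its rails into the hood, at roughly 25–30 mm/s, until it met the stop, and handed the job in at about 12 s. I pushed with the shut fingers on the orange tab, then backed off and up.

- **Home:** at the stop the arm quit advancing and the push force rose from about 9 to 14 N. The pictures then put the tab's rear face about 49 mm short of the mouth, where home is 50 mm.
- **Blue carriage:** its tab measured within 1 mm of where it began.
- **Clear of the scene:** the gripper was off everything, with contact force near zero.
- **Disagreement:** the stop came about 1–2 mm further on than I had predicted, within calibration error. I also saw an upward force of 6–12 N on the tool during the push that I had not expected. It is probably friction on the tab, and it was gone after I backed off.

No check failed; finishing reported no verdict.

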